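# Put the loose lathe collets back into their racks

## Task

Put the four loose spring collets standing on the bench back into their racks, each upright and fully down in the empty middle well of the rack that holds collets of its own size. Do not knock a collet over, and leave the closing nut and the flanged bush standing where they are among them.

Things in the scene. Friction and masses are not known exactly. Their poses are not given: they have to be found in the camera images.
- collet20_mid (a point): The smallest of the four loose spring collets: bright steel, upright on its narrow foot on the bench, 31.5 mm high; head 21 mm across, its side cylindrical from 19 to 28 mm above the foot (grip there with the fingertips), tapering below to a 15.7 mm flat foot; groove, saw cuts and a dark bore in the head. Point: on its axis half-way up, 15.75 mm above the foot; z up.
- collet32_mid (a point): The second smallest of the four loose spring collets: bright steel, upright on its narrow foot on the bench, 40 mm high; head 33 mm across, its side cylindrical from 27.5 to 36 mm above the foot (grip there with the fingertips), tapering below to a 25.3 mm flat foot; groove, saw cuts and a dark bore in the head. Point: on its axis half-way up, 20.0 mm above the foot; z up.
- collet40_mid (a point): The second largest of the four loose spring collets: bright steel, upright on its narrow foot on the bench, 46 mm high; head 41 mm across, its side cylindrical from 33 to 41.5 mm above the foot (grip there with the fingertips), tapering below to a 31.7 mm flat foot; groove, saw cuts and a dark bore in the head. Point: on its axis half-way up, 23.0 mm above the foot; z up.
- collet50_mid (a point): The largest of the four loose spring collets: bright steel, upright on its narrow foot on the bench, 60 mm high; head 52 mm across, its side cylindrical from 44 to 55 mm above the foot (grip there with the fingertips), tapering below to a 39.6 mm flat foot; groove, saw cuts and a dark bore in the head. Point: on its axis half-way up, 30.0 mm above the foot; z up.
- rack20_well (a point): Empty middle well of the fixed white plastic rack for 21 mm collets (smallest rack), 44 (x) by 126 (y) by 15 mm high. Fixed 21 mm collets stand in its two outer wells, 42 mm either way along y, tops 37.5 mm above the bench: close the fingers along x. Well 24 mm wide, 9 mm deep, 3 mm chamfer, dark floor. Point: centre of its floor, 6 mm above the bench; z up.
- rack32_well (a point): Empty middle well of the fixed white plastic rack for 33 mm collets (second smallest rack), 56 (x) by 154 (y) by 18 mm high. Fixed 33 mm collets stand in its two outer wells, 50 mm either way along y, tops 46 mm above the bench: close the fingers along x. Well 36 mm wide, 12 mm deep, 3 mm chamfer, dark floor. Point: centre of its floor, 6 mm above the bench; z up.
- rack40_well (a point): Empty middle well of the fixed white plastic rack for 41 mm collets (second largest rack), 64 (x) by 174 (y) by 20 mm high. Fixed 41 mm collets stand in its two outer wells, 56 mm either way along y, tops 52 mm above the bench: close the fingers along x. Well 44 mm wide, 14 mm deep, 3 mm chamfer, dark floor. Point: centre of its floor, 6 mm above the bench; z up.
- rack50_well (a point): Empty middle well of the fixed white plastic rack for 52 mm collets (largest rack), 76 (x) by 202 (y) by 22 mm high. Fixed 52 mm collets stand in its two outer wells, 64 mm either way along y, tops 66 mm above the bench: close the fingers along x. Well 56 mm wide, 16 mm deep, 3 mm chamfer, dark floor. Point: centre of its floor, 6 mm above the bench; z up.
- nut_mid (a point): Collet closing nut, not to be moved: a black steel ring lying flat, 50 mm across, 22 mm high, with a wide hole and notches round its side. The point is its centre, 11 mm above the bench.
- bush_mid (a point): Turned flanged bush, not to be moved: bare aluminium, a 48 mm flange 8 mm thick lying on the bench with a 30 mm hub on it, 30 mm high in all. The point is on its axis, 15 mm above the bench.

How it is judged (in metres and radians):
At the end, for the whole second after the job is handed in: Each of the four collets stands in the empty well of the rack of its own size: axis within 8 mm of the well's centre, its foot on the well's floor (centre height within +3 / -4 mm), upright within 0.12 rad, released and at rest; nut and bush within 15 mm of where they began (horizontal distance between collet20_mid and rack20_well below 0.008 m and z of collet20_mid in the frame of rack20_well between 0.01175 and 0.01875 m and angle between each of collet20_mid, collet32_mid, collet40_mid, collet50_mid's own z axis and vertical below 0.12 rad and linear speed of each of collet20, collet32, collet40, collet50 below 0.02 m/s and horizontal distance between collet32_mid and rack32_well below 0.008 m and z of collet32_mid in the frame of rack32_well between 0.016 and 0.023 m and horizontal distance between collet40_mid and rack40_well below 0.008 m and z of collet40_mid in the frame of rack40_well between 0.019 and 0.026 m and horizontal distance between collet50_mid and rack50_well below 0.008 m and z of collet50_mid in the frame of rack50_well between 0.026 and 0.033 m and distance of each of nut_mid, bush_mid from where it was at the start of the episode below 0.015 m); the robot touches nothing.
It fails at once if a collet is knocked over (tilted more than 45 degrees) (angle between any of collet20_mid, collet32_mid, collet40_mid, collet50_mid's own z axis and vertical above 0.785398 rad).
It fails at once if the closing nut is shifted more than 15 mm (distance of nut_mid from where it was at the start of the episode above 0.015 m).
It fails at once if the flanged bush is shifted more than 15 mm (distance of bush_mid from where it was at the start of the episode above 0.015 m).
It also fails if it takes over 96 s, if anything falls off the work surface, if the arm or the gripper's body presses on something with over 40 N, if the wrist force passes 120 N, or if a joint passes its speed limit or range.

## Robot

A 7-joint arm with a two-finger parallel gripper is mounted at the origin on the work surface. World frame = base frame: x ahead of the robot, y to its left, z up, the work surface at z = 0. Lengths are in mm, angles in degrees, forces in N, time in s.
With the tool pointing down it reaches from about 350 to 900 mm from the base axis. Payload 7.2 kg.
Tool frame: the origin (TCP) lies on the centre line of the jaws, within the pads' length; the fingertips stand 25 mm ahead of it and the grasp point (between the pads) lies 6 mm ahead of it; z points along the fingers, y is the direction in which the jaws open and shut (so a half turn about z gives the same grasp; the last joint's range is limited). The gripper opens to 85 mm and grips with 20 to 120 N. Pads are 22 mm wide; open, the fingers measure 114 mm over their backs; the gripper's body (76 mm by 85 mm) begins 54 mm behind the grasp point. The pads swing forward as they close: fully open they stand 13 mm farther back than shut.
Start: joints at [59.462, 23.554, -0.728, 91.456, 0.321, 64.991, -4.71], TCP at [280.141, -558.703, 256.297] pointing down, gripper open.
Joint ranges: [-169.25, 169.25], [-16.82, 113.86], [-84.01, 82.57], [7.8, 145.47], [-59.2, 239.2], [7.22, 106.19], [-163.78, 163.78]. Speed limits (degrees/s): [136.94, 136.94, 172.46, 172.46, 180, 180, 180].

## Interface

Orientations are given as a 3x3 rotation matrix whose columns are the frame's x, y, z axes.
In Python, from workcell import manip, vision gives the robot as it stands.
- The arm moves only by the tool play_rows, never from a script. Its argument "commands" is one flat list of numbers, 7 for each row, row after row: the shift along the tool's x, y, z in cm, then the turn, a rotation vector about the tool's x, y, z in rad, then the opening in per cent of the stroke, from 0 (shut) to 100 (fully open). In form: [dx, dy, dz, wx, wy, wz, grip, dx, dy, dz, wx, wy, wz, grip, ...]. A call has 1 to 20 rows; each row shifts and turns the commanded pose from where the row before left it, along the tool's axes as they then stand; what a row does not reach is not made up. A row lasts 1/8 s, in which the tool goes at most 62.5 mm and 10.7 degrees, less where a joint would pass 70% of its speed; a pose out of reach is approached as far as the arm can. A call is refused whole if a number of a shift passes 6.25 or a number of a turn 0.188, either way. A call with a gripper value outside its range is refused whole. The fingers move at their own pace and stop on an object; "squeeze" is the grip in N (left out, the last holds). Time passes only in rows, so rows that do not move let the fingers close. It gives the time, the measured TCP pose, the force and the opening at its end, in the units of the state.
- manip.sense(): the state, without advancing time (a new reading comes with each control period).
- vision.camera(name): name is "scene" or "top" or "wrist"; returns a dict with "img" (480x640x3 uint8, red, green, blue), "mtx" (3x3 intrinsics, pixels), "k1" (the pictures are not rectified: a ray, as slopes to the right and down, at radius r is drawn at 1 + k1 r^2 times it, then the intrinsics apply), "origin" and "attitude" of the camera in the world; the wrist camera has in their place "mount" (4x4, takes a point from camera to tool coordinates, whose origin is the TCP and whose axes are the flange's). Camera axes: x right, y down, z forward; pixel columns grow to the right and rows downward; lengths in mm; the calibration is good to about 2 mm. A picture is of the moment at which its call begins: read the wrist's pose just before it. There is no depth.
- manip.sign_off(): hands the job in, once; it reports no verdict.
The state is a dict: "time": time; "qpos": joint angles; "qd": joint speeds; "tau": joint torques, N m; "tool_pos": TCP position; "tool_rot": TCP orientation; "contact_force": force on the tool from outside, world axes, zero at the start; "wrist_torque": the same for the moment, N m; "finger_gap": finger opening in mm.
Only numpy, scipy, OpenCV 4.12 (cv2) and the standard library are available. Lean on these libraries where they do the work, as an engineer would, in place of code of your own. Each camera call takes 0.05 s, during which the arm holds its last target.

## Working session

There is one attempt and no reset: what is moved stays moved. The work goes in short steps, Python scripts to look and compute and a tool call to move; the robot and the scene stay as the last step left them, time stands still between calls to the robot, and variables do not carry over. Pictures are saved under pics/ and viewed, and the job is handed in when it is done.

Besides the shell and the picture viewer there is one more tool, called after "Emit:" as a command line: name --argument value ..., lists and objects as JSON in quotes. play_rows: Moves the arm, as the interface text tells. Its arguments: {"type":"object","properties":{"commands":{"type":"array"},"squeeze":{"type":"number"}},"required":["commands"]}

```bash
ls; mkdir -p pics; python3 - <<'E'
from workcell import manip, vision
import cv2
s=manip.sense(); print({k:(v if not hasattr(v,'tolist') else v.tolist()) for k,v in s.items()})
for n in("scene","top","wrist"):
    c=vision.camera(n); cv2.imwrite(f"pics/{n}0.png",c["img"][:,:,::-1]); print(n,{k:v for k,v in c.items() if k!="img"})
E
```

```text
pics
{'time': 0.0, 'qpos': [59.46185715140177, 23.602037267728523, -0.7284313641980275, 91.50378720739728, 0.3198784825977949, 64.9895915308853, -4.7102193976647575], 'qd': [-0.03744232273343932, -0.06549758486075832, -0.09064367173111813, -0.00020265470225105112, -0.023747531648706747, 0.007971379079311395, 0.020341958208643852], 'tau': [0.0015865976820350625, -60.063371658325195, 0.683223120868206, -29.941347241401672, 0.013908337277825922, 0.010480816417839378, 2.6091661311511416e-05], 'tool_pos': [279.9165687067516, -558.3088077756505, 255.43291797728335], 'tool_rot': [[0.8939107062643603, 0.44824433065877956, -0.0008180820346138964], [0.44824506617968024, -0.8939096000734261, 0.0014098021640719471], [-9.935555699322316e-05, -0.0016269384839245043, -0.999998671598939]], 'contact_force': [0.33537283669205925, -0.5591586466299482, -0.2026232917728421], 'wrist_torque': [0.009705403068024447, -0.0038677870167682033, 0.01198377523378726], 'finger_gap': 85.25245913423768}
scene {'mtx': array([[572.44696878,   0.        , 309.04054217],
       [  0.        , 572.44696878, 239.62862664],
[... 568 characters left out ...]
tude': array([[ 0.02169013, -0.99289951,  0.11696194],
       [-0.99973347, -0.02246579, -0.00531729],
       [ 0.00790718, -0.11681544, -0.99312216]])}
wrist {'mtx': array([[401.14997759,   0.        , 322.85247429],
       [  0.        , 401.14997759, 240.07323066],
       [  0.        ,   0.        ,   1.        ]]), 'k1': -0.03186212519216345, 'mount': array([[ 7.15487351e-04, -9.53561452e-01, -3.01197686e-01,
         7.72636379e+01],
       [ 9.99999724e-01,  6.21337340e-04,  4.08382346e-04,
        -2.70918077e-01],
       [-2.02272294e-04, -3.01197895e-01,  9.53561633e-01,
        -1.17776179e+02],
       [ 0.00000000e+00,  0.00000000e+00,  0.00000000e+00,
         1.00000000e+00]])}
```

View pics.

View pics/top0.png

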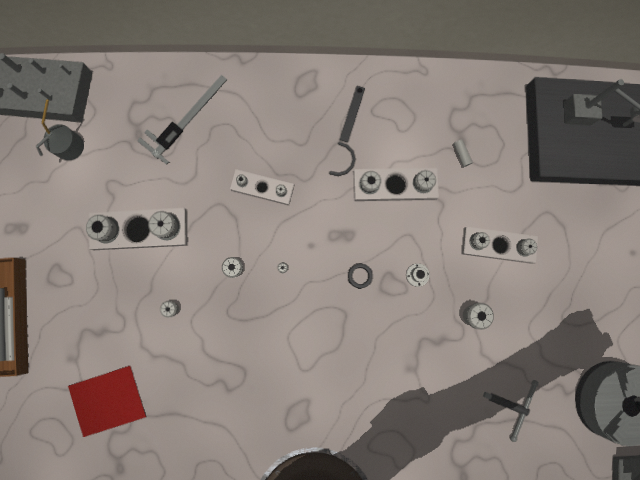

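View pics/scene0.png

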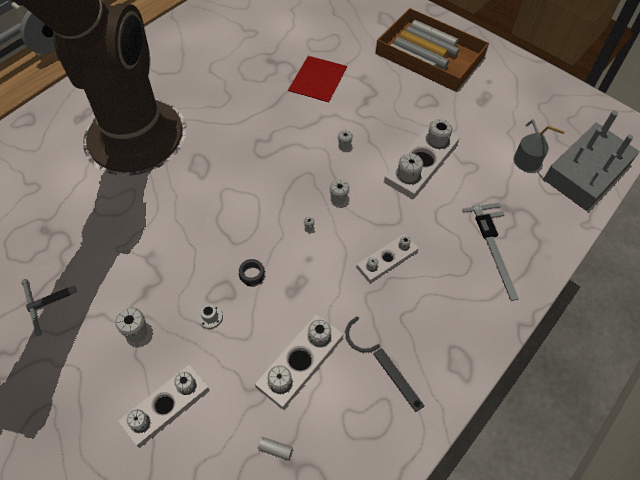

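View pics/wrist0.png

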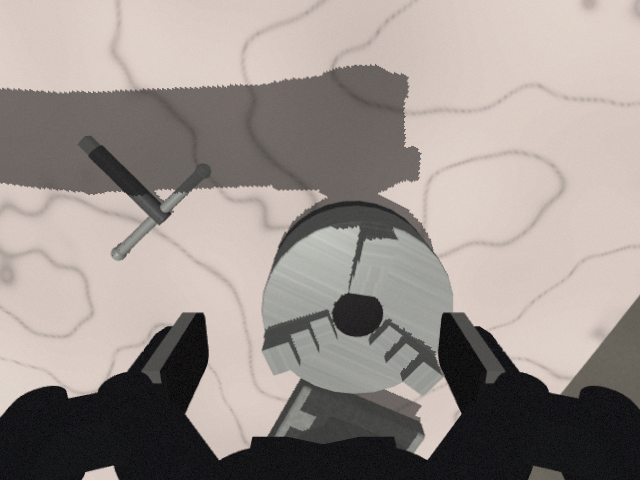

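```bash
cat > h.py <<'E'
import numpy as np, cv2
from workcell import manip, vision
def ray(c,u,v,pose=None):
    k=c["k1"];K=c["mtx"]
    d=np.array([(u-K[0,2])/K[0,0],(v-K[1,2])/K[1,1]])
    r=np.linalg.norm(d); x=r
    for _ in range(30): x=r/(1+k*x*x)
    d=d*(x/r if r>0 else 1)
    d=np.array([d[0],d[1],1.])
    if "origin" in c: return np.array(c["origin"]),np.array(c["attitude"])@d
    p,R=pose; M=c["mount"]
    return p+R@M[:3,3],R@(M[:3,:3]@d)
def at(c,u,v,z,pose=None):
    o,d=ray(c,u,v,pose); return o+d*(z-o[2])/d[2]
def proj(c,P,pose=None):
    P=np.array(P,float)
    if "origin" in c: q=np.array(c["attitude"]).T@(P-c["origin"])
    else:
        p,R=pose; M=c["mount"]; q=M[:3,:3].T@(R.T@(P-p)-M[:3,3])
    s=q[:2]/q[2]; s=s*(1+c["k1"]*(s@s)); K=c["mtx"]
    return K[0,0]*s[0]+K[0,2],K[1,1]*s[1]+K[1,2]
def crop(img,x0,y0,w,h,f,name):
    i=cv2.resize(img[y0:y0+h,x0:x0+w],None,fx=f,fy=f,interpolation=cv2.INTER_CUBIC)
    for a in range(0,w,10):
        cv2.line(i,(a*f,0),(a*f,4 if (x0+a)%20 else 10),(255,0,0),1)
        if (x0+a)%20==0: cv2.putText(i,str(x0+a),(a*f,20),0,.35,(255,0,0),1)
    for a in range(0,h,10):
        cv2.line(i,(0,a*f),(4 if (y0+a)%20 else 10,a*f),(255,0,0),1)
        if (y0+a)%20==0: cv2.putText(i,str(y0+a),(12,a*f+4),0,.35,(255,0,0),1)
    cv2.imwrite(name,i[:,:,::-1])
E
python3 - <<'E'
from h import *
c=vision.camera("top"); im=c["img"].copy()
crop(im,80,190,130,100,6,"pics/c1.png"); crop(im,150,160,150,115,5,"pics/c2.png"); crop(im,340,160,110,90,6,"pics/c3.png")
crop(im,440,215,110,115,5,"pics/c4.png");crop(im,150,250,150,75,5,"pics/c5.png");crop(im,340,250,100,50,7,"pics/c6.png")
E
```

```text
(no output)
```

View pics/c1.png

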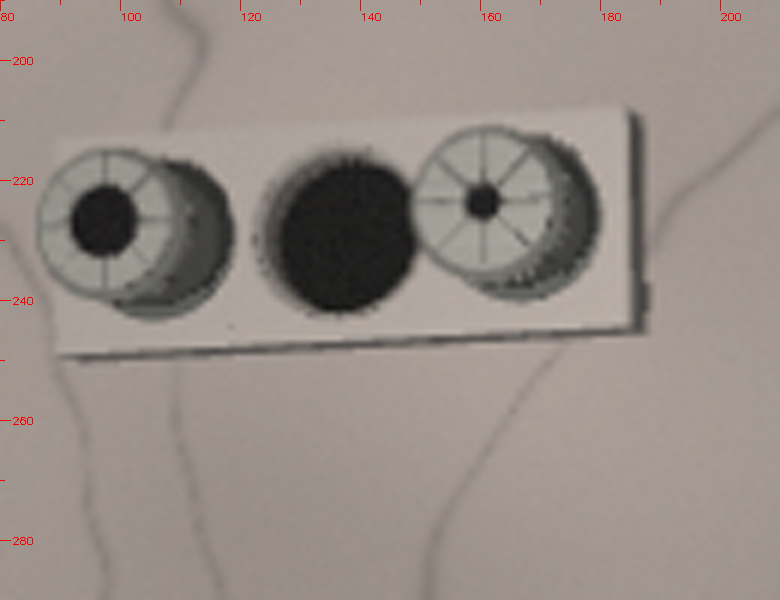

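View pics/c2.png

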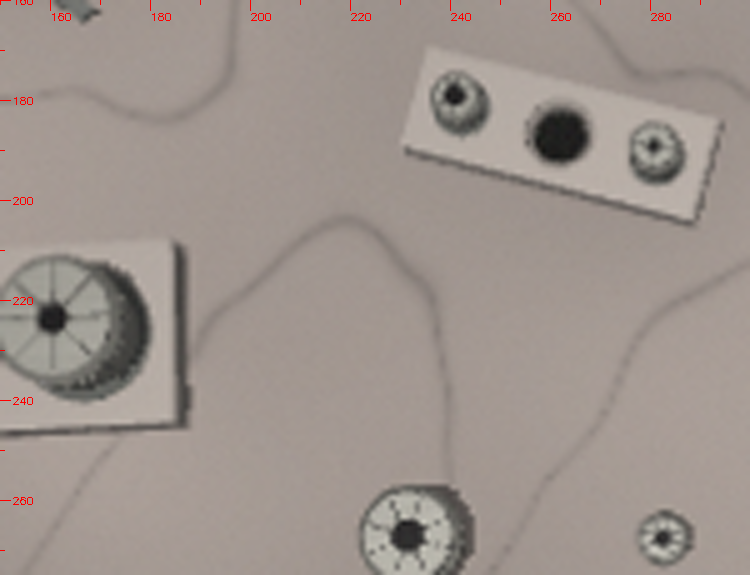

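View pics/c3.png

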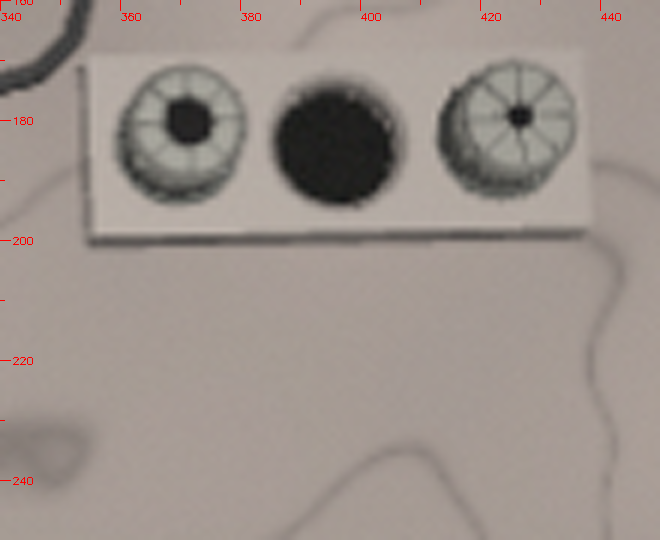

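View pics/c4.png

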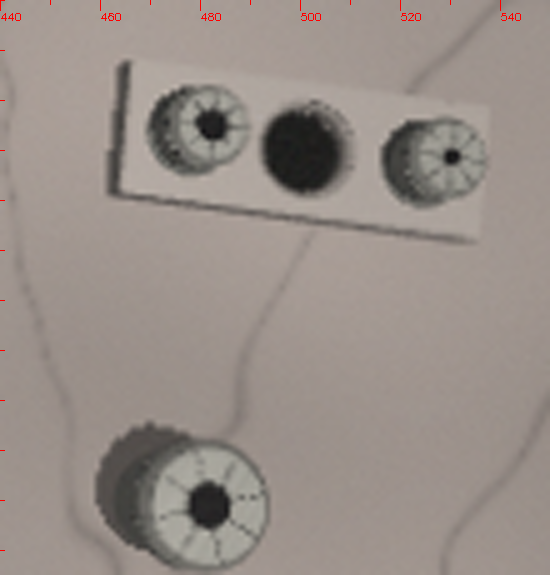

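View pics/c5.png

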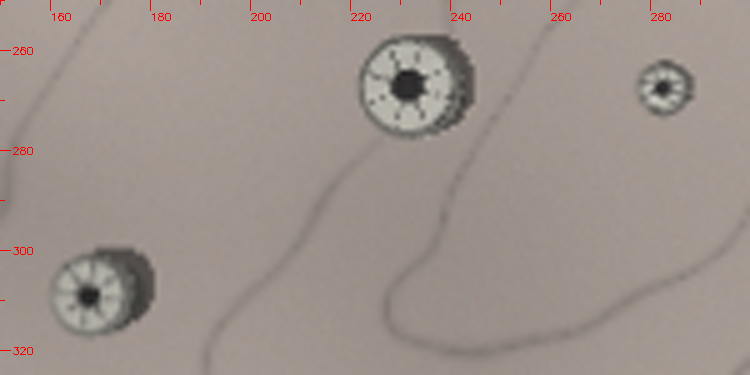

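View pics/c6.png

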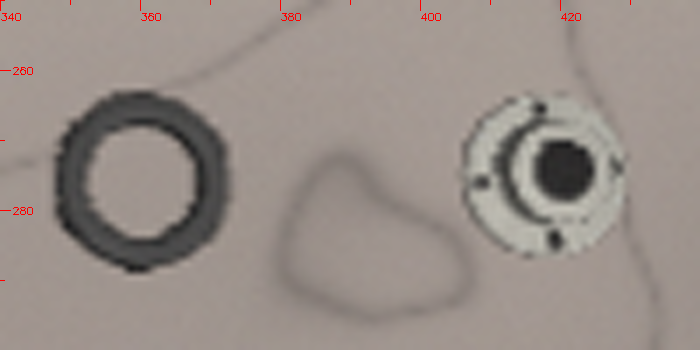

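```bash
cat > m.py <<'E'
from h import *
c=vision.camera("top"); s=vision.camera("scene")
A=dict(r50=(97.4,226.8,160.3,223.7,66),r20=(241,179,280.8,189.2,37.5),r40=(371.3,180,426.5,179.5,52),r32=(482.4,240,530.4,246.4,46))
for k,(a,b,d,e,z) in A.items():
    p=at(c,a,b,z);q=at(c,d,e,z);dd=p-q
    print(k,((p+q)/2).round(1),"sep",np.linalg.norm(dd).round(1),"yaw of y axis",np.degrees(np.arctan2(-dd[0],dd[1])).round(2),"well px",np.round(proj(s,[*((p+q)/2)[:2],6]),1), np.round(proj(s,p),1),np.round(proj(s,q),1))
for k,(a,b,z) in dict(c50=(481.8,316,60),c40=(231.6,267,46),c32=(167.6,309.2,40),c20=(282.4,267.6,31.5),nut=(360,275.7,22),bush=(420.6,274.3,30)).items():
    p=at(c,a,b,z); print(k,p.round(1),np.hypot(*p[:2]).round(0),np.round(proj(s,p),1))
im=s["img"]
crop(im,100,180,240,180,3,"pics/s1.png");crop(im,290,110,180,180,3,"pics/s2.png");crop(im,110,300,240,160,3,"pics/s3.png")
E
python3 m.py
```

```text
r50 [554.4 377.5  66. ] sep 127.4 yaw of y axis 3.94 well px [420.8 160.7] [440.1 126.2] [410.2 160.9]
r20 [648.8 121.6  37.5] sep 84.1 yaw of y axis -13.42 well px [386.  257.9] [404.1 239.6] [371.3 260.6]
r40 [ 661.1 -157.1   52. ] sep 112.0 yaw of y axis 2.14 well px [298.5 360.8] [318.3 328.9] [277.5 375.5]
r32 [ 538.1 -377.6   46. ] sep 100.6 yaw of y axis -6.14 well px [163.1 405.1] [181.7 379.7] [133.8 418. ]
c50 [ 392.1 -319.5   60. ] 506.0 [127.3 319.3]
c40 [478.4 172.7  46. ] 509.0 [338.4 185.9]
c32 [392. 298.  40.] 492.0 [344.2 134. ]
c20 [480.5  73.1  31.5] 486.0 [307.7 219.8]
nut [468.2 -83.4  22. ] 476.0 [250.2 268.6]
bush [ 473.1 -205.    30. ] 516.0 [206.3 310.6]
```

View pics/s1.png

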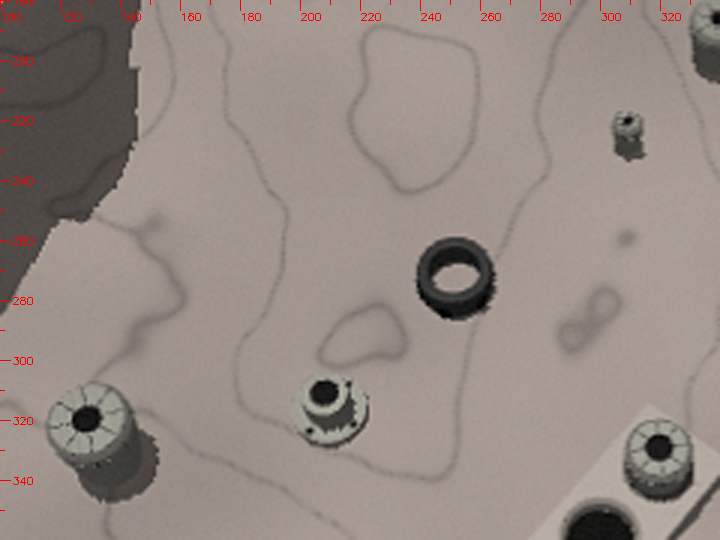

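View pics/s2.png

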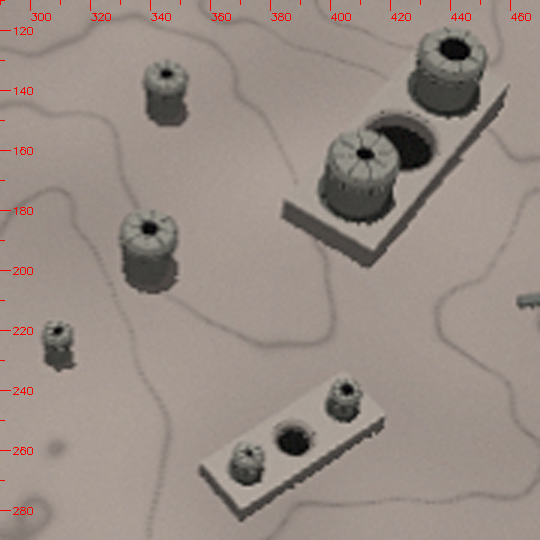

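View pics/s3.png

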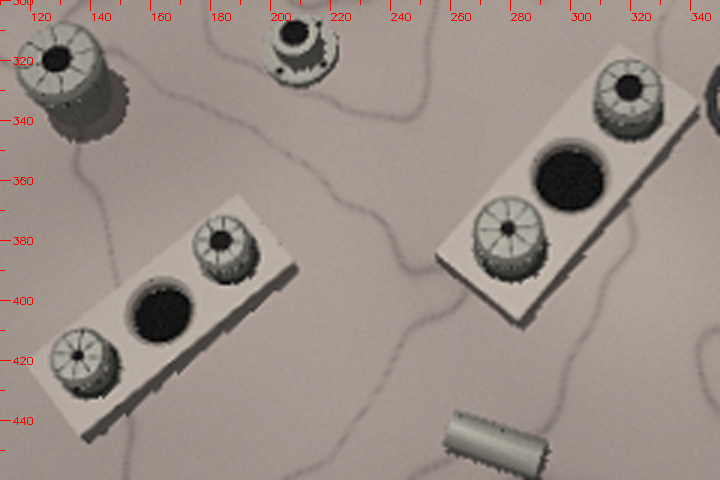

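```bash
python3 - <<'E'
from h import *
w=vision.camera("wrist"); im=w["img"]
crop(im,120,280,180,180,4,"pics/w1.png")
for u,v in((207,313),(208,355),(441,313)):
    o,d=ray(w,u,v,(np.zeros(3),np.eye(3)))
    y=-42.6 if u<300 else 42.6
    print(u,v,(o+d*(y-o[1])/d[1]).round(1))
    # at tool z=12,25 
    for z in(12,25): print(z,(o+d*(z-o[2])/d[2]).round(1))
E
```

```text
207 313 [  7.7 -42.6  13.7]
12 [  8.6 -42.1  12. ]
25 [  1.7 -46.2  25. ]
208 355 [ -7.6 -42.6  10. ]
12 [ -9.  -43.3  12. ]
25 [-17.6 -47.6  25. ]
441 313 [ 8.5 42.6 12.3]
12 [ 8.7 42.5 12. ]
25 [ 1.8 46.8 25. ]
```

View pics/w1.png

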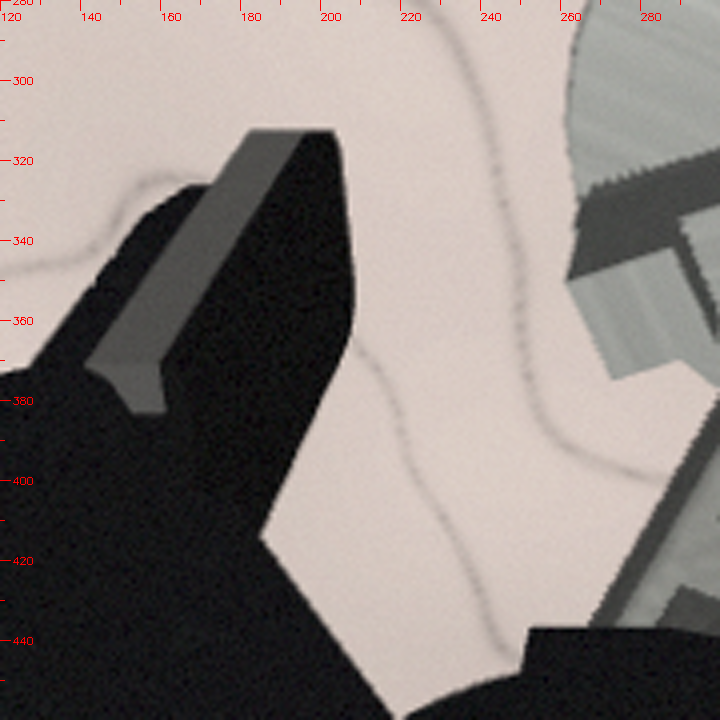

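Emit:
play_rows --commands '[0, 0, 0, 0, 0, -0.168, 100, 0, 0, 0, 0, 0, -0.168, 100, 0, 0, 0, 0, 0, -0.168, 100, 0, 0, 0, 0, 0, -0.168, 100, 0, 0, 0, 0, 0, -0.168, 100, 0, 0, 0, 0, 0, -0.168, 100, 0, 0, 0, 0, 0, -0.168, 100, 2.3, 1.3, 0.5, 0, 0, 0, 100, 4, 2.2, 1, 0, 0, 0, 100, 4, 2.2, 1, 0, 0, 0, 100, 4, 2.2, 1, 0, 0, 0, 100, 4, 2.2, 1, 0, 0, 0, 100, 3, 1.6, 0.5, 0, 0, 0, 100, 1.8, 1.1, 0.5, 0, 0, 0, 100, 0, 0, 0, 0, 0, 0, 100, 0, 0, 0, 0, 0, 0, 100]'

```text
time: 2.35
tool_pos: [391.3, -320.3, 201.5]
tool_rot: [[-0.069, 0.998, -0.0], [0.998, 0.069, -0.001], [-0.001, -0.0, -1.0]]
contact_force: [0.0, 0.2, 0.5]
finger_gap: 85.5
```

```bash
cat >> h.py <<'E'
def state():
    s=manip.sense(); p=np.array(s["tool_pos"]);R=np.array(s["tool_rot"])
    print("t",round(s["time"],2),"p",p.round(1),"a",np.degrees(np.arctan2(R[1,0],R[0,0])).round(2),"tilt",np.degrees(np.arccos(-R[2,2])).round(2),"F",np.round(s["contact_force"],1),"gap",round(s["finger_gap"],1),"q",np.round(s["qpos"],0))
    return p,R
def delta(p,R,t): print("tool shift cm",(R.T@(np.array(t)-p)/10).round(2))
E
python3 - <<'E'
from h import *
P=state(); w=vision.camera("wrist"); print(proj(w,[392.1,-319.5,60],P))
delta(*P,[392.1,-319.5,58.5])
cv2.imwrite("pics/w2.png",w["img"][:,:,::-1])
E
```

```text
t 2.35 p [ 391.3 -320.3  201.5] a 93.96 tilt 0.04 F [0.  0.2 0.5] gap 85.5 q [ 51.  17. -21. 110.   7.  54.  31.]
(np.float64(323.8734235074619), np.float64(232.38211571782477))
tool shift cm [ 0.09  0.09 14.3 ]
```

View pics/w2.png

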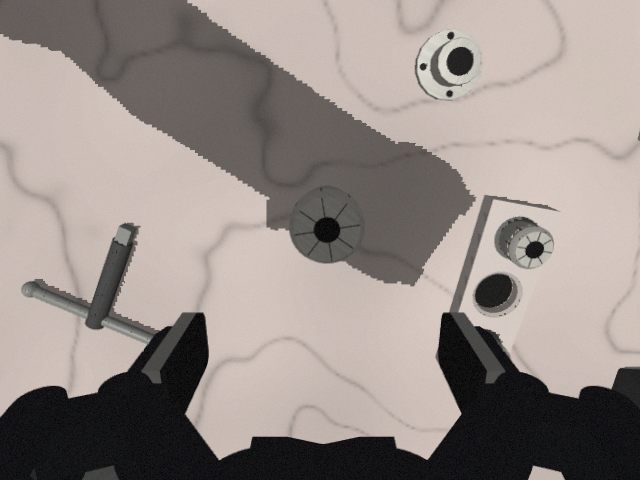

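Emit:
play_rows --commands '[0.1, 0.1, 2, 0, 0, 0, 100, 0.1, 0.1, 3.5, 0, 0, 0, 100, 0, 0, 3.5, 0, 0, 0, 100, 0, 0, 3, 0, 0, 0, 100, 0, 0, 1.7, 0, 0, 0, 100, 0, 0, 0.6, 0, 0, 0, 100, 0, 0, 0, 0, 0, 0, 90, 0, 0, 0, 0, 0, 0, 80, 0, 0, 0, 0, 0, 0, 70, 0, 0, 0, 0, 0, 0, 65, 0, 0, 0, 0, 0, 0, 60, 0, 0, 0, 0, 0, 0, 55, 0, 0, 0, 0, 0, 0, 50, 0, 0, 0, 0, 0, 0, 45, 0, 0, 0, 0, 0, 0, 45]' --squeeze 40

```text
time: 4.28
tool_pos: [393.7, -317.4, 59.0]
tool_rot: [[-0.07, 0.998, 0.0], [0.998, 0.07, -0.001], [-0.001, 0.0, -1.0]]
contact_force: [-0.7, 2.0, 7.4]
finger_gap: 50.3
```

```bash
python3 - <<'E'
from h import *
P=state(); w=vision.camera("wrist")
cv2.imwrite("pics/w3.png",w["img"][:,:,::-1])
E
```

```text
t 4.28 p [ 393.7 -317.4   59. ] a 94.0 tilt 0.04 F [-0.7  2.   7.4] gap 50.3 q [ 47.  29. -18. 117.  14.  36.  24.]
```

View pics/w3.png

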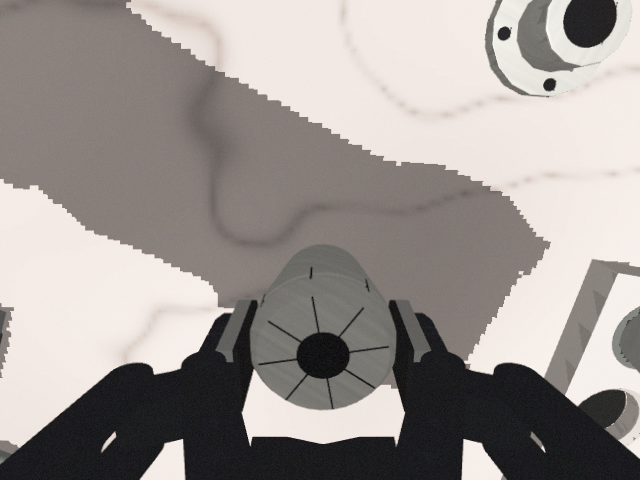

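Emit:
play_rows --commands '[0, 0, -0.5, 0, 0, 0, 45, 0, 0, -1, 0, 0, 0, 45, 0, 0, -2.5, 0, 0, 0, 45, 0, 0, -4, 0, 0, 0, 45, 0, 0, -4, 0, 0, 0, 45, 0, 0, -2, 0, 0, 0, 45, 0, 0, 0, 0, 0, 0, 45]'

```text
time: 5.2
tool_pos: [394.1, -317.6, 199.9]
tool_rot: [[-0.07, 0.998, 0.002], [0.998, 0.07, -0.002], [-0.002, 0.002, -1.0]]
contact_force: [0.4, 0.0, -4.7]
finger_gap: 50.1
```

```bash
python3 - <<'E'
from h import *
P=state(); w=vision.camera("wrist")
cv2.imwrite("pics/w4.png",w["img"][:,:,::-1])
crop(w["img"],220,220,200,220,3,"pics/w4c.png")
print("head top in tool", at(w,323,356,-1+0,(np.zeros(3),np.eye(3))).round(1))
delta(*P,[554.4,377.5,200])
E
```

```text
t 5.2 p [ 394.1 -317.6  199.9] a 94.0 tilt 0.19 F [ 0.4  0.  -4.7] gap 50.1 q [ 51.  17. -21. 111.   8.  54.  30.]
head top in tool [-0.5  0.2 -1. ]
tool shift cm [68.22 20.84 -0.12]
```

View pics/w4c.png

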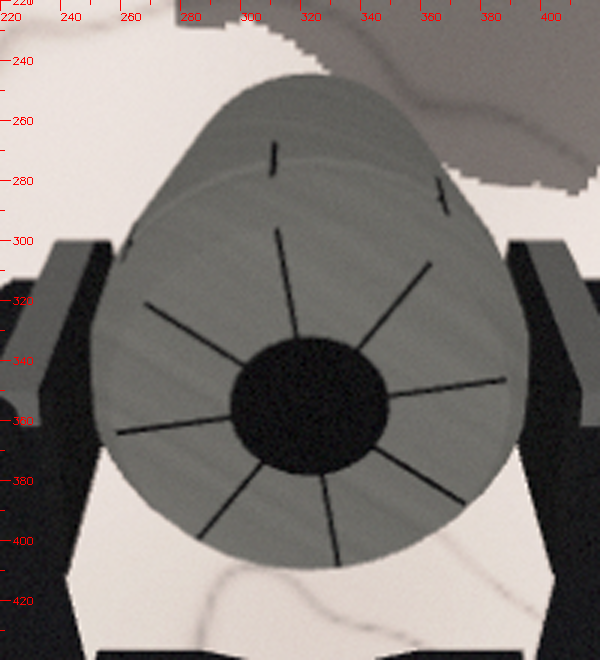

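Emit:
play_rows --commands '[2, 0.7, 0, 0, 0, 0, 45, 4, 1.3, 0, 0, 0, 0, 45, 4.5, 1.5, 0, 0, 0, 0, 45, 4.5, 1.5, 0, 0, 0, 0, 45, 4.5, 1.5, 0, 0, 0, 0, 45, 4.5, 1.5, 0, 0, 0, 0, 45, 4.5, 1.5, 0, 0, 0, 0, 45, 4.5, 1.5, 0, 0, 0, 0, 45, 4.5, 1.5, 0, 0, 0, 0, 45, 4.5, 1.5, 0, 0, 0, 0, 45, 4.5, 1.5, 0, 0, 0, 0, 45, 4.5, 1.5, 0, 0, 0, 0, 45, 4.5, 1.5, 0, 0, 0, 0, 45, 4, 1.3, 0, 0, 0, 0, 45, 2, 1, 0, 0, 0, 0, 45, 0.7, 0, 0, 0, 0, 0, 45, 0, 0, 0, 0, 0, 0, 45, 0, 0, 0, 0, 0, 0, 45]'

```text
time: 7.5
tool_pos: [557.5, 316.4, 197.8]
tool_rot: [[-0.069, 0.998, -0.001], [0.998, 0.069, -0.001], [-0.001, -0.001, -1.0]]
contact_force: [0.9, 0.5, -4.0]
finger_gap: 50.3
```

```bash
python3 - <<'E'
from h import *
P=state(); w=vision.camera("wrist")
cv2.imwrite("pics/w5.png",w["img"][:,:,::-1])
delta(*P,[554.4,377.5,65])
print(proj(w,[554.4,377.5,6],P),proj(w,[554.4,377.5,22],P))
E
```

```text
t 7.5 p [557.5 316.4 197.8] a 93.95 tilt 0.08 F [ 0.9  0.5 -4. ] gap 50.3 q [-11.  32. -33.  91.  19.  63. -45.]
tool shift cm [ 6.14  0.12 13.27]
(np.float64(324.37119796939237), np.float64(135.83800842416656)) (np.float64(324.4412439399194), np.float64(137.05821947595376))
```

View pics/w5.png

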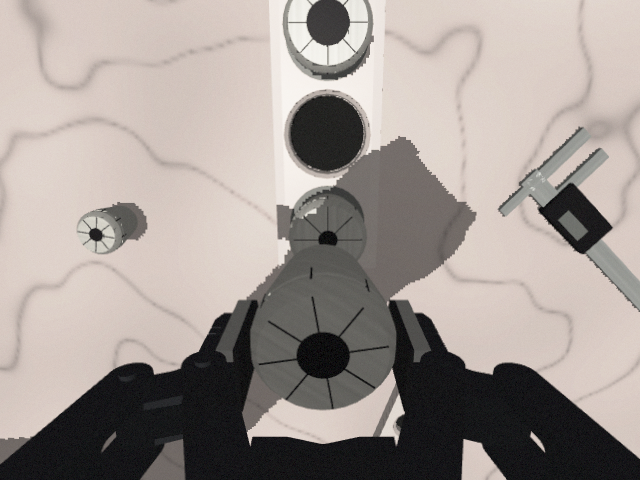

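Emit:
play_rows --commands '[2, 0.1, 0, 0, 0, 0, 45, 3, 0.15, 0, 0, 0, 0, 45, 1.35, 0.1, 0, 0, 0, 0, 45, 0, 0, 0, 0, 0, 0, 45, 0, 0, 2, 0, 0, 0, 45, 0, 0, 4, 0, 0, 0, 45, 0, 0, 3, 0, 0, 0, 45, 0, 0, 1.5, 0, 0, 0, 45, 0, 0, 0.8, 0, 0, 0, 45, 0, 0, 0, 0, 0, 0, 45]'

```text
time: 8.8
tool_pos: [556.8, 381.3, 85.3]
tool_rot: [[-0.07, 0.998, 0.0], [0.998, 0.07, 0.0], [-0.0, 0.0, -1.0]]
contact_force: [0.1, 0.5, -3.3]
finger_gap: 50.2
```

```bash
python3 - <<'E'
from h import *
P=state(); w=vision.camera("wrist")
cv2.imwrite("pics/w6.png",w["img"][:,:,::-1])
c=vision.camera("top"); crop(c["img"],80,190,130,100,6,"pics/t6.png")
E
```

```text
t 8.8 p [556.8 381.3  85.3] a 93.99 tilt 0.0 F [ 0.1  0.5 -3.3] gap 50.2 q [-19.  42. -30.  91.  24.  54. -53.]
```

View pics/w6.png

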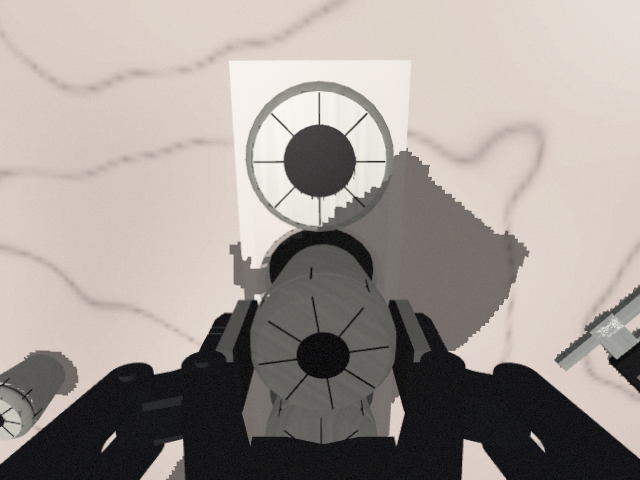

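View pics/t6.png

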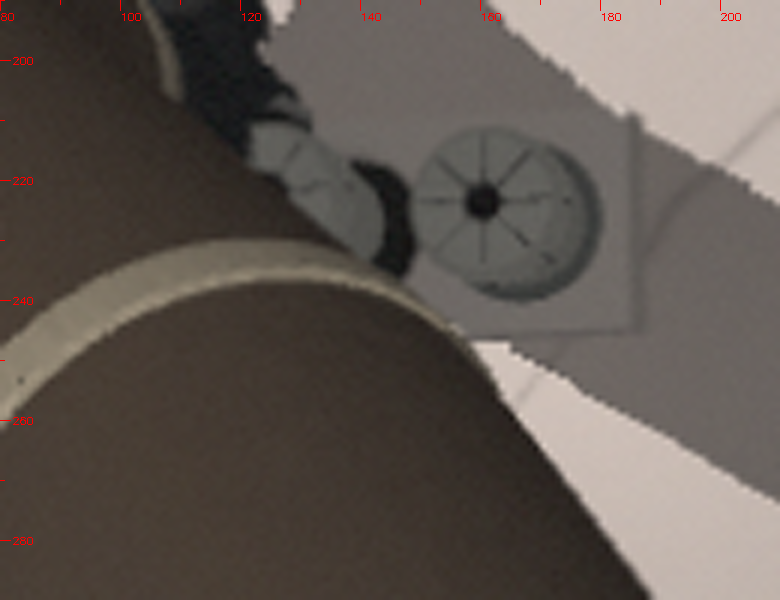

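```bash
python3 - <<'E'
from h import *
P=state(); w=vision.camera("wrist")
q=at(w,320,157,66,P); th=np.radians(3.96); print("well",q-64*np.array([-np.sin(th),np.cos(th),0]))
# bore center
q=at(w,320,161,66,P); print(q-64*np.array([-np.sin(th),np.cos(th),0]))
E
```

```text
t 8.9 p [557.1 381.9  86.4] a 94.0 tilt 0.1 F [ 0.   0.1 -3.2] gap 50.3 q [-19.  42. -30.  91.  24.  54. -53.]
well [556.2861922  381.10338211  66.        ]
[556.37826807 379.76222829  66.        ]
```

Emit:
play_rows --commands '[0, 0, 1, 0, 0, 0, 45, 0, 0, 0.6, 0, 0, 0, 45, 0, 0, 0.2, 0, 0, 0, 45, 0, 0, 0.2, 0, 0, 0, 45, 0, 0, 0, 0, 0, 0, 45, 0, 0, 0, 0, 0, 0, 45]'

```text
time: 9.7
tool_pos: [556.7, 381.5, 65.4]
tool_rot: [[-0.07, 0.998, 0.0], [0.998, 0.07, 0.0], [0.0, 0.0, -1.0]]
contact_force: [-0.2, 0.2, -3.2]
finger_gap: 50.3
```

Emit:
play_rows --commands '[0, 0, 0.1, 0, 0, 0, 45, 0, 0, 0, 0, 0, 0, 45, 0, 0, 0, 0, 0, 0, 45]'

```text
time: 10.07
tool_pos: [556.7, 381.6, 65.1]
tool_rot: [[-0.07, 0.998, 0.001], [0.998, 0.07, 0.0], [0.0, 0.001, -1.0]]
contact_force: [-2.5, -1.8, 5.9]
finger_gap: 50.3
```

Foot on the floor (force 5.9 N up). Release and rise.

Emit:
play_rows --commands '[0, 0, 0, 0, 0, 0, 55, 0, 0, 0, 0, 0, 0, 65, 0, 0, 0, 0, 0, 0, 75, 0, 0, 0, 0, 0, 0, 85, 0, 0, 0, 0, 0, 0, 85, 0, 0, -1, 0, 0, 0, 85, 0, 0, -3, 0, 0, 0, 85, 0, 0, -4, 0, 0, 0, 100, 0, 0, -4, 0, 0, 0, 100, 0, 0, -2, 0, 0, 0, 100, 0, 0, 0, 0, 0, 0, 100]'

```text
time: 11.45
tool_pos: [557.1, 381.9, 205.8]
tool_rot: [[-0.07, 0.998, 0.002], [0.998, 0.07, 0.001], [0.001, 0.002, -1.0]]
contact_force: [-0.7, -0.4, -0.4]
finger_gap: 85.4
```

```bash
python3 - <<'E'
from h import *
P=state(); w=vision.camera("wrist")
cv2.imwrite("pics/w7.png",w["img"][:,:,::-1])
delta(*P,[392+1.5,298+2,200])
E
```

```text
t 11.45 p [557.1 381.9 205.8] a 94.0 tilt 0.16 F [-0.7 -0.4 -0.4] gap 85.4 q [-17.  35. -33.  85.  20.  66. -50.]
tool shift cm [ -7.03 -16.89   0.52]
```

View pics/w7.png

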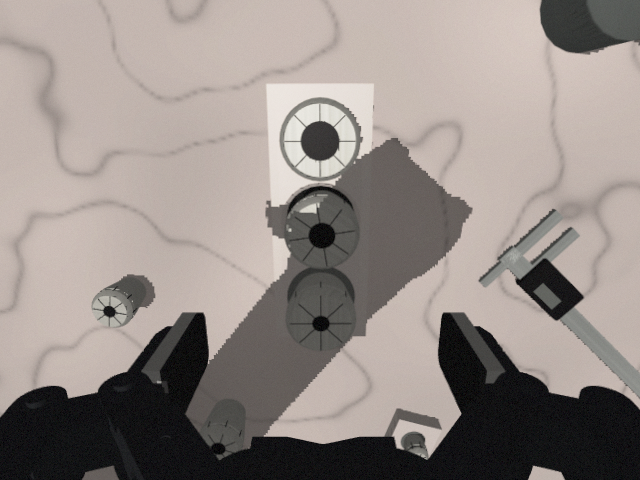

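Emit:
play_rows --commands '[-1, -2, 0, 0, 0, 0, 100, -1.5, -4, 0, 0, 0, 0, 100, -1.5, -4, 0.2, 0, 0, 0, 100, -1.5, -4, 0.2, 0, 0, 0, 100, -1, -2, 0.1, 0, 0, 0, 100, -0.5, -0.9, 0, 0, 0, 0, 100, 0, 0, 0, 0, 0, 0.177, 100, 0, 0, 0, 0, 0, 0, 100, 0, 0, 0, 0, 0, 0, 100]'

```text
time: 12.62
tool_pos: [393.1, 299.9, 198.8]
tool_rot: [[0.103, 0.995, -0.001], [0.995, -0.103, -0.0], [-0.0, -0.001, -1.0]]
contact_force: [0.6, -0.4, -0.1]
finger_gap: 85.3
```

```bash
python3 - <<'E'
from h import *
P=state(); w=vision.camera("wrist"); print(proj(w,[393.5,300,40],P))
cv2.imwrite("pics/w8.png",w["img"][:,:,::-1])
E
```

```text
t 12.62 p [393.1 299.9 198.8] a 84.07 tilt 0.04 F [ 0.6 -0.4 -0.1] gap 85.3 q [-13.  18. -36. 111.  13.  54. -61.]
(np.float64(323.4128867360554), np.float64(226.51202251381523))
```

View pics/w8.png

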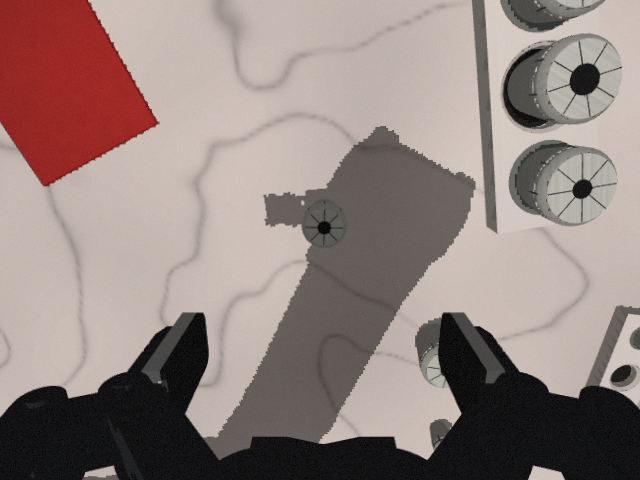

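```bash
python3 - <<'E'
from h import *
w=vision.camera("wrist")
o,d=ray(w,256.5,300.3,(np.zeros(3),np.eye(3))); 
for y in(-25,-26):print((o+d*(y-o[1])/d[1]).round(1))
E
```

```text
[ 10.  -25.   19.8]
[  7.3 -26.   25.3]
```

Emit:
play_rows --commands '[0, 0, 2, 0, 0, 0, 100, 0, 0, 4, 0, 0, 0, 100, 0, 0, 4, 0, 0, 0, 90, 0, 0, 3, 0, 0, 0, 80, 0, 0, 1.5, 0, 0, 0, 70, 0, 0, 0.8, 0, 0, 0, 60, 0, 0, 0, 0, 0, 0, 50, 0, 0, 0, 0, 0, 0, 45, 0, 0, 0, 0, 0, 0, 40, 0, 0, 0, 0, 0, 0, 35, 0, 0, 0, 0, 0, 0, 30, 0, 0, 0, 0, 0, 0, 25, 0, 0, 0, 0, 0, 0, 25]' --squeeze 30

```text
time: 14.35
tool_pos: [393.4, 300.1, 47.2]
tool_rot: [[0.107, 0.994, 0.001], [0.994, -0.107, 0.001], [0.001, 0.001, -1.0]]
contact_force: [0.5, -0.8, 4.6]
finger_gap: 31.2
```

```bash
python3 - <<'E'
from h import *
P=state(); w=vision.camera("wrist")
crop(w["img"],220,220,200,220,3,"pics/w9.png")
E
```

```text
t 14.35 p [393.4 300.1  47.2] a 83.86 tilt 0.09 F [ 0.5 -0.8  4.6] gap 31.2 q [-20.  31. -29. 118.  25.  36. -72.]
```

View pics/w9.png

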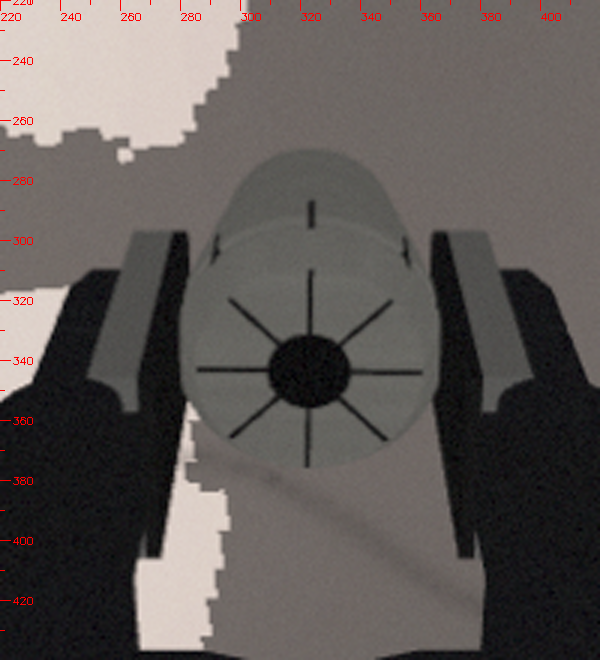

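Emit:
play_rows --commands '[0, 0, -0.5, 0, 0, 0, 25, 0, 0, -1, 0, 0, 0, 25, 0, 0, -2.5, 0, 0, 0, 25, 0, 0, -4, 0, 0, 0, 25, 0, 0, -4, 0, 0, 0, 25, 0, 0, -2, 0, 0, 0, 25, 0, 0, -1, 0, 0, 0, 25]'

```text
time: 15.28
tool_pos: [393.1, 300.0, 197.9]
tool_rot: [[0.107, 0.994, 0.002], [0.994, -0.107, 0.001], [0.001, 0.002, -1.0]]
contact_force: [0.4, -0.3, -2.1]
finger_gap: 31.6
```

Emit:
play_rows --commands '[-2, 0.6, 0, 0, 0, 0, 25, -4, 1.3, 0, 0, 0, 0, 25, -4.5, 1.4, 0, 0, 0, 0, 25, -4.5, 1.4, 0, 0, 0, 0, 25, -4.5, 1.4, 0, 0, 0, 0, 25, -4.5, 1.4, 0, 0, 0, 0, 25, -4.5, 1.4, 0, 0, 0, 0, 25, -4.5, 1.4, 0, 0, 0, 0, 25, -4.5, 1.4, 0, 0, 0, 0, 25, -4.5, 1.4, 0, 0, 0, 0, 25, -4.5, 1.4, 0, 0, 0, 0, 25, -4.5, 1.4, 0, 0, 0, 0, 25, -4.5, 1.4, 0, 0, 0, 0, 25, -4.5, 1.5, 0, 0, 0, 0, 25, -4.5, 1.5, 0, 0, 0, 0, 25, -4, 1.4, 0, 0, 0, 0, 25, -1.5, 0.4, 0, 0, 0, 0, 25, 0, 0, 0, 0, 0, 0, 25, 0, 0, 0, 0, 0, 0, 25]'

```text
time: 17.65
tool_pos: [538.1, -417.7, 196.1]
tool_rot: [[0.105, 0.994, -0.0], [0.994, -0.105, 0.002], [0.001, -0.001, -1.0]]
contact_force: [-0.2, -0.1, -0.8]
finger_gap: 31.4
```

```bash
python3 - <<'E'
from h import *
P=state(); w=vision.camera("wrist"); print(proj(w,[540,-375.5,18],P));delta(*P,[540,-375.5,53.5])
cv2.imwrite("pics/w10.png",w["img"][:,:,::-1])
E
```

```text
t 17.65 p [ 538.1 -417.7  196.1] a 83.97 tilt 0.09 F [-0.2 -0.1 -0.8] gap 31.4 q [ 44.  33. -16.  86.  10.  63.  20.]
(np.float64(319.38521282796995), np.float64(164.28203926106988))
tool shift cm [ 4.2  -0.25 14.26]
```

View pics/w10.png

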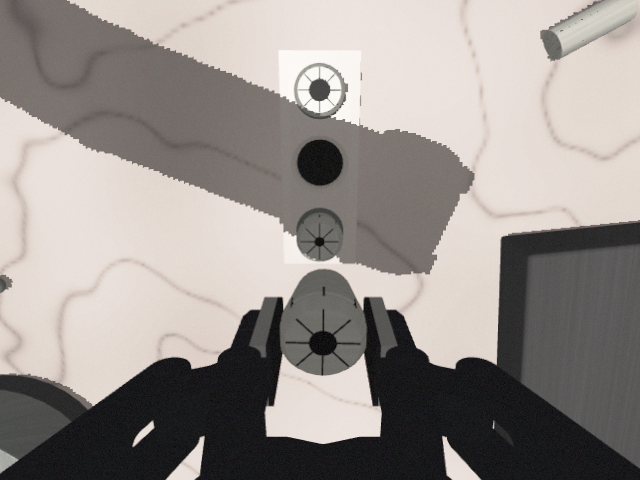

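Emit:
play_rows --commands '[2, -0.1, 0, 0, 0, 0, 25, 2.3, -0.1, 0, 0, 0, 0, 25, 0, 0, 0, 0, 0, 0, 25, 0, 0, 2, 0, 0, 0, 25, 0, 0, 4, 0, 0, 0, 25, 0, 0, 3.5, 0, 0, 0, 25, 0, 0, 1.8, 0, 0, 0, 25, 0, 0, 0.8, 0, 0, 0, 25, 0, 0, 0, 0, 0, 0, 25]'

```text
time: 18.82
tool_pos: [540.6, -377.1, 75.3]
tool_rot: [[0.107, 0.994, 0.0], [0.994, -0.107, -0.0], [-0.0, 0.0, -1.0]]
contact_force: [-0.1, 0.6, -1.4]
finger_gap: 31.5
```

```bash
python3 - <<'E'
from h import *
P=state(); w=vision.camera("wrist"); 
print(at(w,323,343,7,(np.zeros(3),np.eye(3))))
cv2.imwrite("pics/w11.png",w["img"][:,:,::-1])
E
```

```text
t 18.82 p [ 540.6 -377.1   75.3] a 83.86 tilt 0.01 F [-0.1  0.6 -1.4] gap 31.5 q [ 41.  38. -15.  94.  13.  49.  15.]
[-0.45191509  0.15414725  7.        ]
```

View pics/w11.png

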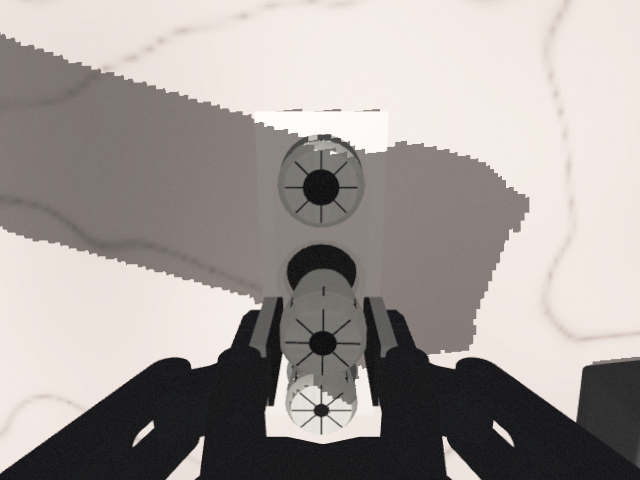

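```bash
python3 - <<'E'
from h import *
P=state(); w=vision.camera("wrist"); 
a=at(w,321,187,46,P);b=at(w,321,411,46,P); print(a-b,np.linalg.norm(a-b)); delta(*P,(a+b)/2)
E
```

```text
t 18.88 p [ 541.  -377.2   76. ] a 83.86 tilt 0.07 F [ 0.6  0.5 -2.2] gap 31.5 q [ 41.  38. -15.  94.  13.  49.  15.]
[ 10.90232112 100.70747746   0.        ] 101.29588650359075
tool shift cm [ 0.07 -0.07  3.  ]
```

Emit:
play_rows --commands '[0.05, -0.05, 1, 0, 0, 0, 25, 0, 0, 0.8, 0, 0, 0, 25, 0, 0, 0.3, 0, 0, 0, 25, 0, 0, 0.1, 0, 0, 0, 25, 0, 0, 0.05, 0, 0, 0, 25, 0, 0, 0, 0, 0, 0, 25, 0, 0, 0, 0, 0, 0, 25]'

```text
time: 19.8
tool_pos: [540.0, -376.4, 53.3]
tool_rot: [[0.107, 0.994, 0.0], [0.994, -0.107, -0.0], [-0.0, 0.0, -1.0]]
contact_force: [-3.1, 2.3, 5.1]
finger_gap: 31.3
```

Contact on the floor. Release, rise.

Emit:
play_rows --commands '[0, 0, 0, 0, 0, 0, 35, 0, 0, 0, 0, 0, 0, 45, 0, 0, 0, 0, 0, 0, 55, 0, 0, 0, 0, 0, 0, 60, 0, 0, 0, 0, 0, 0, 60, 0, 0, -1, 0, 0, 0, 60, 0, 0, -3, 0, 0, 0, 60, 0, 0, -4, 0, 0, 0, 80, 0, 0, -4, 0, 0, 0, 100, 0, 0, -2.5, 0, 0, 0, 100, 0, 0, 0, 0, 0, 0, 100]'

```text
time: 21.18
tool_pos: [541.2, -376.9, 201.1]
tool_rot: [[0.107, 0.994, 0.004], [0.994, -0.107, -0.003], [-0.002, 0.005, -1.0]]
contact_force: [0.2, 0.3, -1.1]
finger_gap: 85.7
```

```bash
python3 - <<'E'
from h import *
P=state(); w=vision.camera("wrist")
cv2.imwrite("pics/w12.png",w["img"][:,:,::-1])
delta(*P,[482,75,200]);delta(*P,[480,174.5,200])
E
```

```text
t 21.18 p [ 541.2 -376.9  201.1] a 83.87 tilt 0.3 F [ 0.2  0.3 -1.1] gap 85.7 q [ 42.  31. -17.  89.  10.  61.  17.]
tool shift cm [ 44.3  -10.72  -0.05]
tool shift cm [ 54.17 -11.98  -0.08]
```

View pics/w12.png

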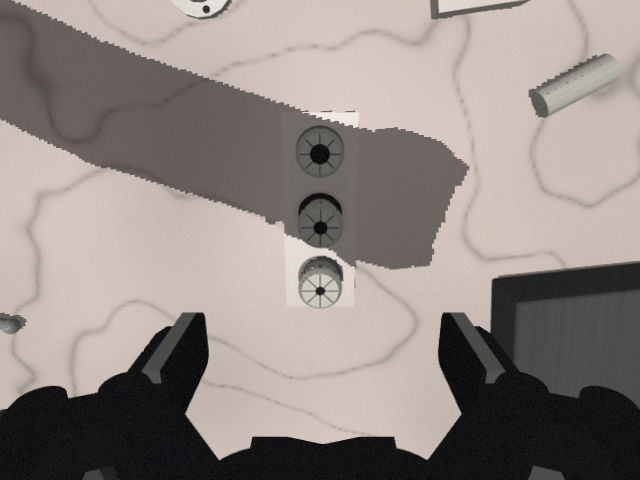

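Emit:
play_rows --commands '[2, -0.5, 0, 0, 0, 0, 100, 4, -0.9, 0, 0, 0, 0, 100, 4.5, -1, 0, 0, 0, 0, 100, 4.5, -1, 0, 0, 0, 0, 100, 4.5, -1, 0, 0, 0, 0, 100, 4.5, -1, 0, 0, 0, 0, 100, 4.5, -1, 0, 0, 0, 0, 100, 4.5, -1, 0, 0, 0, 0, 100, 4.5, -1, 0, 0, 0, 0, 100, 4.5, -1, 0, 0, 0, 0, 100, 4.5, -1, 0, 0, 0, 0, 100, 4.5, -1, 0, 0, 0, 0, 100, 3.2, -0.6, 0, 0, 0, 0, 100, 0, 0, 0, 0, 0, -0.144, 100, 0, 0, 0, 0, 0, 0, 100, 0, 0, 0, 0, 0, 0, 100]'

```text
time: 23.22
tool_pos: [477.8, 175.1, 197.2]
tool_rot: [[-0.034, 0.999, -0.001], [0.999, 0.034, -0.001], [-0.0, -0.001, -1.0]]
contact_force: [-0.1, -0.3, -1.0]
finger_gap: 85.4
```

```bash
python3 - <<'E'
from h import *
P=state(); w=vision.camera("wrist"); print(proj(w,[480,174.5,46],P)); delta(*P,[480,174.5,50])
cv2.imwrite("pics/w13.png",w["img"][:,:,::-1])
E
```

```text
t 23.23 p [477.8 175.1 197.2] a 91.94 tilt 0.07 F [-0.1 -0.3 -1. ] gap 85.4 q [  0.  19. -31. 110.  12.  55. -35.]
(np.float64(325.955997567164), np.float64(230.4030330707173))
tool shift cm [-0.06  0.23 14.72]
```

View pics/w13.png

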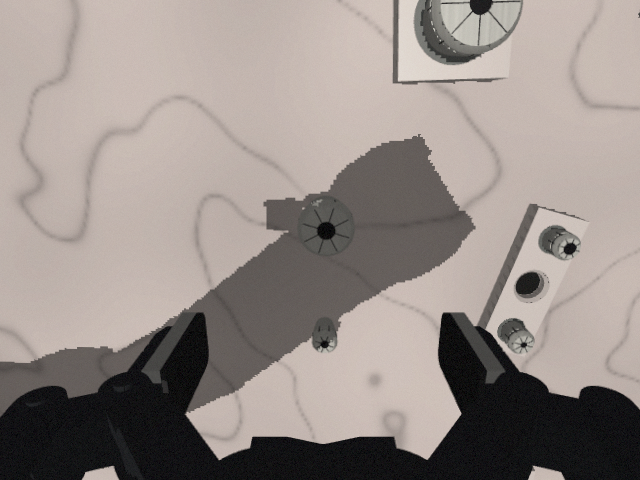

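Emit:
play_rows --commands '[-0.05, 0.23, 2, 0, 0, 0, 100, 0, 0, 4, 0, 0, 0, 100, 0, 0, 4, 0, 0, 0, 90, 0, 0, 3, 0, 0, 0, 80, 0, 0, 1.2, 0, 0, 0, 70, 0, 0, 0.5, 0, 0, 0, 65, 0, 0, 0, 0, 0, 0, 60, 0, 0, 0, 0, 0, 0, 55, 0, 0, 0, 0, 0, 0, 50, 0, 0, 0, 0, 0, 0, 45, 0, 0, 0, 0, 0, 0, 40, 0, 0, 0, 0, 0, 0, 35, 0, 0, 0, 0, 0, 0, 35]' --squeeze 35

```text
time: 24.9
tool_pos: [480.9, 175.1, 51.6]
tool_rot: [[-0.037, 0.999, 0.001], [0.999, 0.037, -0.0], [-0.0, 0.001, -1.0]]
contact_force: [-3.4, -1.1, 8.6]
finger_gap: 39.4
```

```bash
python3 - <<'E'
from h import *
P=state(); w=vision.camera("wrist")
crop(w["img"],220,220,200,220,3,"pics/w14.png")
E
```

```text
t 24.9 p [480.9 175.1  51.6] a 92.12 tilt 0.03 F [-3.4 -1.1  8.6] gap 39.4 q [ -5.  31. -26. 116.  22.  38. -43.]
```

View pics/w14.png

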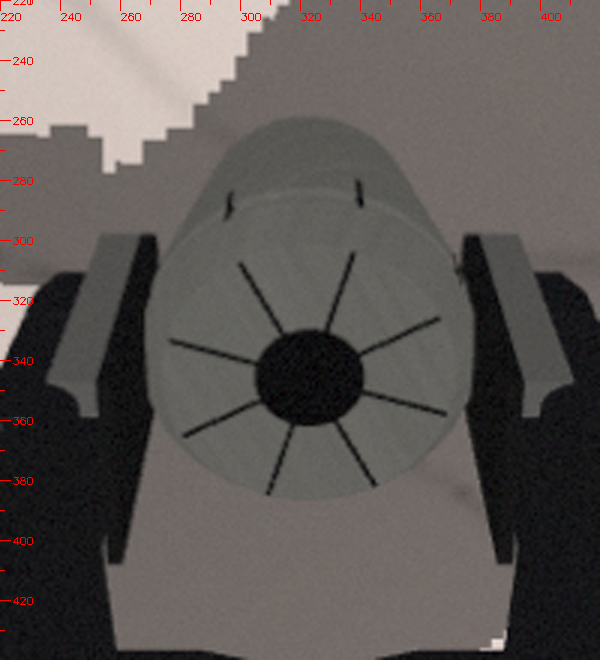

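Emit:
play_rows --commands '[0, 0, -0.5, 0, 0, 0, 35, 0, 0, -1, 0, 0, 0, 35, 0, 0, -2.5, 0, 0, 0, 35, 0, 0, -4, 0, 0, 0, 35, 0, 0, -4, 0, 0, 0, 35, 0, 0, -2, 0, 0, 0, 35, 0, 0, -1, 0, 0, 0, 35, -2, 0.9, 0, 0, 0, 0, 35, -4, 1.8, 0, 0, 0, 0, 35, -4.5, 2, 0, 0, 0, 0, 35, -4.5, 2, 0, 0, 0, 0, 35, -4.5, 2, 0, 0, 0, 0, 35, -4.5, 2, 0, 0, 0, 0, 35, -4.5, 2, 0, 0, 0, 0, 35, -4.5, 2, 0, 0, 0, 0, 35, -4.5, 2, 0, 0, 0, 0, 35, -1.2, 0.3, 0, 0, 0, 0, 35, 0, 0, 0, 0, 0, 0, 35, 0, 0, 0, 0, 0, 0, 35]'

```text
time: 27.32
tool_pos: [664.8, -203.2, 200.5]
tool_rot: [[-0.039, 0.999, -0.001], [0.999, 0.039, 0.001], [0.001, -0.001, -1.0]]
contact_force: [-0.0, 0.1, -2.4]
finger_gap: 39.0
```

```bash
python3 - <<'E'
from h import *
P=state(); w=vision.camera("wrist"); print(proj(w,[663,-155,20],P));delta(*P,[663,-155,57.6])
cv2.imwrite("pics/w15.png",w["img"][:,:,::-1])
E
```

```text
t 27.32 p [ 664.8 -203.2  200.5] a 92.24 tilt 0.09 F [-0.   0.1 -2.4] gap 39.0 q [ 28.  35. -23.  83.  14.  65.   5.]
(np.float64(323.02935233832494), np.float64(155.55013614009744))
tool shift cm [ 4.8   0.02 14.3 ]
```

View pics/w15.png

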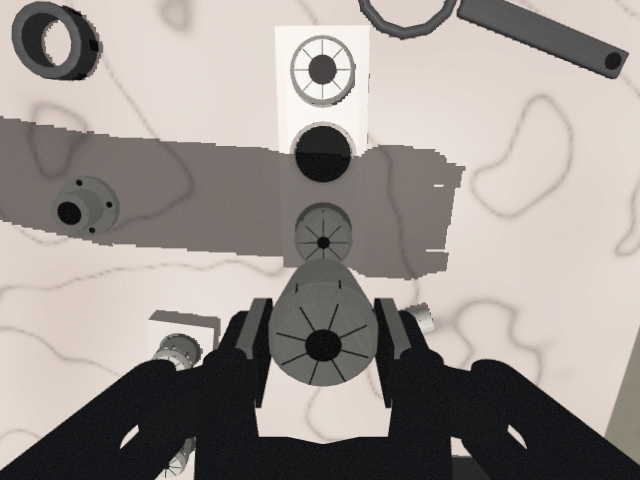

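Emit:
play_rows --commands '[2.2, 0, 0, 0, 0, 0, 35, 2.7, 0, 0, 0, 0, 0, 35, 0, 0, 0, 0, 0, 0, 35, 0, 0, 2, 0, 0, 0, 35, 0, 0, 4, 0, 0, 0, 35, 0, 0, 3.5, 0, 0, 0, 35, 0, 0, 1.8, 0, 0, 0, 35, 0, 0, 0.8, 0, 0, 0, 35, 0, 0, 0, 0, 0, 0, 35, 0, 0, 0, 0, 0, 0, 35]'

```text
time: 28.62
tool_pos: [664.2, -156.6, 81.2]
tool_rot: [[-0.037, 0.999, 0.002], [0.999, 0.037, -0.0], [-0.001, 0.002, -1.0]]
contact_force: [-0.7, -0.4, -2.5]
finger_gap: 39.3
```

```bash
python3 - <<'E'
from h import *
P=state(); w=vision.camera("wrist"); 
cv2.imwrite("pics/w16.png",w["img"][:,:,::-1])
E
```

```text
t 28.62 p [ 664.2 -156.6   81.2] a 92.11 tilt 0.13 F [-0.7 -0.4 -2.5] gap 39.3 q [ 23.  41. -21.  90.  17.  52.  -2.]
```

View pics/w16.png

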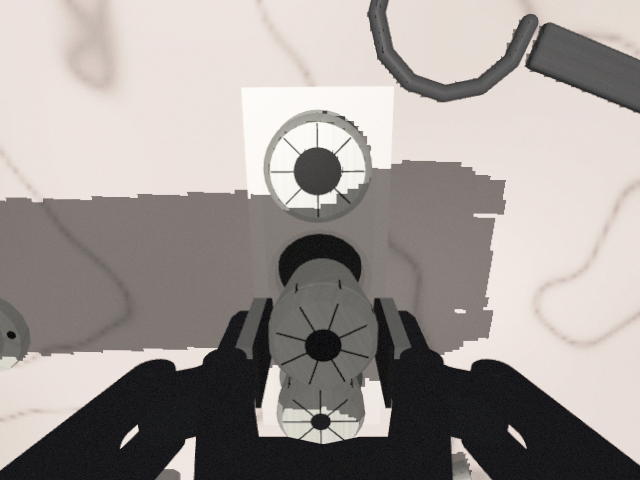

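```bash
python3 - <<'E'
from h import *
P=state(); w=vision.camera("wrist"); 
a=at(w,317.5,171,52,P);b=at(w,320.5,422,52,P); print(a-b,np.linalg.norm(a-b)); delta(*P,(a+b)/2); print(at(w,323,345,5.6,(np.zeros(3),np.eye(3))))
E
```

```text
t 28.68 p [ 664.1 -156.6   81.2] a 92.12 tilt 0.13 F [ 0.4 -0.9 -2.5] gap 39.1 q [ 23.  41. -21.  90.  17.  52.  -2.]
[ -5.13290518 112.60315634   0.        ] 112.72008487362272
tool shift cm [ 0.1  -0.14  2.92]
[-0.39736644  0.19955276  5.6       ]
```

Emit:
play_rows --commands '[0.1, -0.14, 1, 0, 0, 0, 35, 0, 0, 0.8, 0, 0, 0, 35, 0, 0, 0.3, 0, 0, 0, 35, 0, 0, 0.2, 0, 0, 0, 35, 0, 0, 0.05, 0, 0, 0, 35, 0, 0, 0, 0, 0, 0, 35, 0, 0, 0, 0, 0, 0, 35]'

```text
time: 29.6
tool_pos: [661.3, -155.5, 57.7]
tool_rot: [[-0.037, 0.999, -0.001], [0.999, 0.037, -0.001], [-0.0, -0.001, -1.0]]
contact_force: [-6.6, 1.2, 11.2]
finger_gap: 39.0
```

Emit:
play_rows --commands '[0, 0, 0, 0, 0, 0, 45, 0, 0, 0, 0, 0, 0, 55, 0, 0, 0, 0, 0, 0, 65, 0, 0, 0, 0, 0, 0, 70, 0, 0, 0, 0, 0, 0, 70, 0, 0, -1, 0, 0, 0, 70, 0, 0, -3, 0, 0, 0, 70, 0, 0, -4, 0, 0, 0, 80, 0, 0, -4, 0, 0, 0, 100, 0, 0, -2.5, 0, 0, 0, 100, 0, 0, 0, 0, 0, 0, 100]'

```text
time: 30.98
tool_pos: [663.2, -155.6, 204.6]
tool_rot: [[-0.037, 0.999, 0.005], [0.999, 0.037, -0.001], [-0.001, 0.005, -1.0]]
contact_force: [0.2, 1.9, 0.6]
finger_gap: 85.6
```

```bash
python3 - <<'E'
from h import *
P=state(); w=vision.camera("wrist")
cv2.imwrite("pics/w17.png",w["img"][:,:,::-1])
delta(*P,[482,75,200])
E
```

```text
t 30.98 p [ 663.2 -155.6  204.6] a 92.12 tilt 0.3 F [0.2 1.9 0.6] gap 85.6 q [ 24.  33. -23.  85.  14.  64.   1.]
tool shift cm [ 23.71 -17.26   0.34]
```

View pics/w17.png

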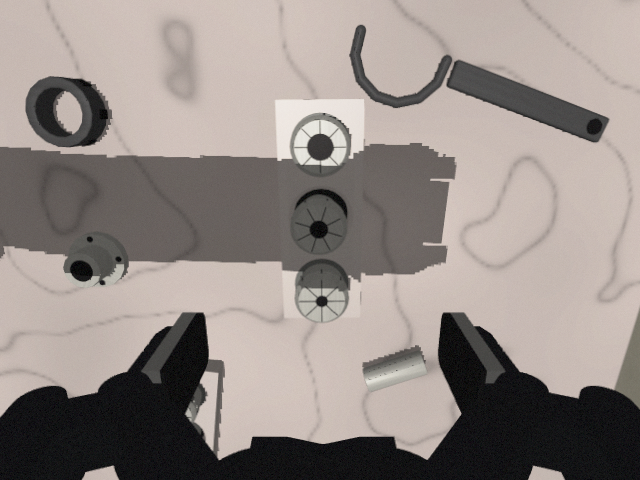

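Emit:
play_rows --commands '[2, -1.5, 0, 0, 0, 0, 100, 4, -3, 0, 0, 0, 0, 100, 4.5, -3.2, 0.1, 0, 0, 0, 100, 4.5, -3.2, 0.1, 0, 0, 0, 100, 4.5, -3.3, 0.1, 0, 0, 0, 100, 3, -2.2, 0, 0, 0, 0, 100, 1.2, -0.9, 0, 0, 0, 0, 100, 0, 0, 0, 0, 0, 0.135, 100, 0, 0, 0, 0, 0, 0.136, 100, 0, 0, 0, 0, 0, 0, 100, 0, 0, 0, 0, 0, 0, 100]'

```text
time: 32.4
tool_pos: [480.4, 74.4, 197.9]
tool_rot: [[0.23, 0.973, -0.001], [0.973, -0.23, -0.0], [-0.0, -0.0, -1.0]]
contact_force: [-0.5, -0.6, 0.6]
finger_gap: 85.7
```

```bash
python3 - <<'E'
from h import *
P=state(); w=vision.camera("wrist"); print(proj(w,[482,75,31.5],P)); delta(*P,[482,75,40])
cv2.imwrite("pics/w18.png",w["img"][:,:,::-1]); crop(w["img"],280,190,100,80,6,"pics/w18c.png")
E
```

```text
t 32.4 p [480.4  74.4 197.9] a 76.72 tilt 0.03 F [-0.5 -0.6  0.6] gap 85.7 q [  9.  16. -28. 113.   9.  53. -37.]
(np.float64(324.82810658229363), np.float64(222.59818198321605))
tool shift cm [ 0.1   0.15 15.79]
```

View pics/w18.png

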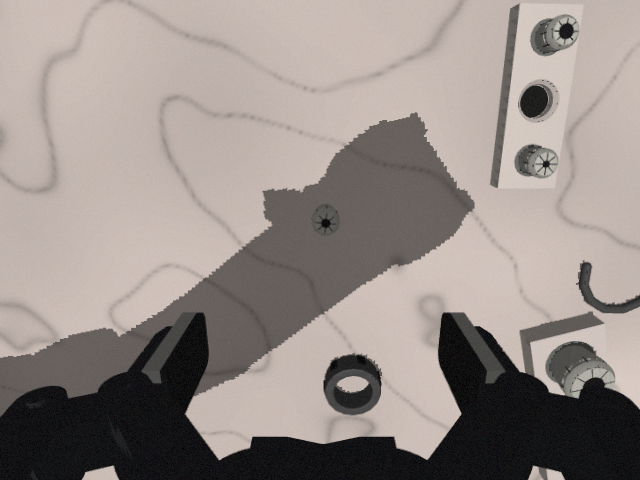

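View pics/w18c.png

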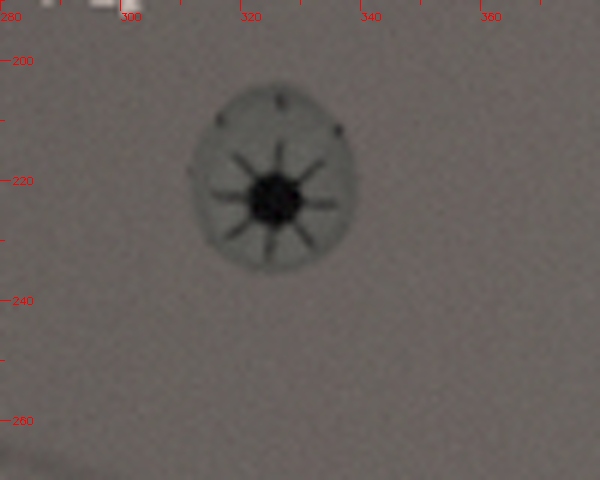

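Emit:
play_rows --commands '[0.08, 0.2, 2, 0, 0, 0, 100, 0, 0, 4, 0, 0, 0, 90, 0, 0, 4, 0, 0, 0, 80, 0, 0, 3.3, 0, 0, 0, 70, 0, 0, 1.7, 0, 0, 0, 60, 0, 0, 0.8, 0, 0, 0, 50, 0, 0, 0, 0, 0, 0, 40, 0, 0, 0, 0, 0, 0, 35, 0, 0, 0, 0, 0, 0, 30, 0, 0, 0, 0, 0, 0, 25, 0, 0, 0, 0, 0, 0, 20, 0, 0, 0, 0, 0, 0, 15, 0, 0, 0, 0, 0, 0, 12, 0, 0, 0, 0, 0, 0, 12]' --squeeze 25

```text
time: 34.2
tool_pos: [482.6, 75.3, 40.8]
tool_rot: [[0.232, 0.973, 0.001], [0.973, -0.232, -0.0], [0.0, 0.001, -1.0]]
contact_force: [-0.8, -0.4, 5.4]
finger_gap: 19.4
```

```bash
python3 - <<'E'
from h import *
P=state(); w=vision.camera("wrist")
crop(w["img"],220,220,200,220,3,"pics/w19.png")
E
```

```text
t 34.2 p [482.6  75.3  40.8] a 76.59 tilt 0.04 F [-0.8 -0.4  5.4] gap 19.4 q [  3.  30. -22. 120.  20.  34. -46.]
```

View pics/w19.png

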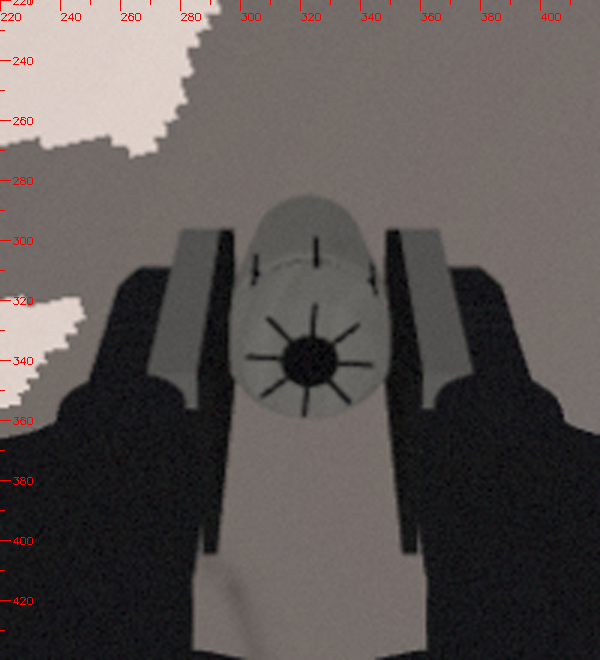

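Emit:
play_rows --commands '[0, 0, -0.5, 0, 0, 0, 12, 0, 0, -1, 0, 0, 0, 12, 0, 0, -2.5, 0, 0, 0, 12, 0, 0, -4, 0, 0, 0, 12, 0, 0, -4, 0, 0, 0, 12, 0, 0, -2, 0, 0, 0, 12, 0.6, 2, 0, 0, 0, 0, 12, 1.2, 4, 0, 0, 0, 0, 12, 1.3, 4.2, 0, 0, 0, 0, 12, 1, 3.5, 0, 0, 0, 0, 12, 0.5, 1.5, 0, 0, 0, 0, 12, 0, 0, 0, 0, 0, 0, 12, 0, 0, 0, 0, 0, 0, 12]'

```text
time: 35.88
tool_pos: [640.0, 84.8, 180.5]
tool_rot: [[0.232, 0.973, -0.001], [0.973, -0.232, -0.0], [-0.0, -0.001, -1.0]]
contact_force: [-0.0, -0.2, -0.0]
finger_gap: 19.6
```

```bash
python3 - <<'E'
from h import *
P=state(); w=vision.camera("wrist"); print(proj(w,[650.8,123.6,15],P));delta(*P,[650.8,123.6,46.8])
cv2.imwrite("pics/w20.png",w["img"][:,:,::-1])
E
```

```text
t 35.88 p [640.   84.8 180.5] a 76.61 tilt 0.04 F [-0.  -0.2 -0. ] gap 19.6 q [  5.  32. -25.  92.  15.  60. -37.]
(np.float64(325.14174061357005), np.float64(168.8577620647528))
tool shift cm [ 4.03  0.16 13.36]
```

View pics/w20.png

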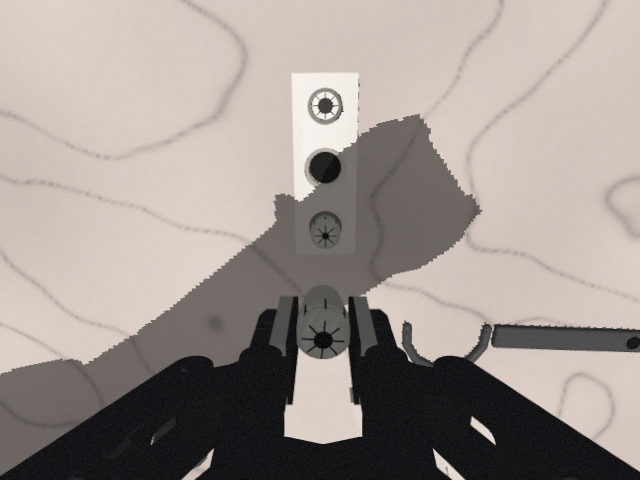

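Well rim at about (325,167), close to prediction. Move over and lower part way, then re-check.

Emit:
play_rows --commands '[2, 0.1, 0, 0, 0, 0, 12, 2.1, 0.06, 0, 0, 0, 0, 12, 0, 0, 0, 0, 0, 0, 12, 0, 0, 2, 0, 0, 0, 12, 0, 0, 4, 0, 0, 0, 12, 0, 0, 3, 0, 0, 0, 12, 0, 0, 1.5, 0, 0, 0, 12, 0, 0, 0.6, 0, 0, 0, 12, 0, 0, 0, 0, 0, 0, 12, 0, 0, 0, 0, 0, 0, 12]'

```text
time: 37.17
tool_pos: [652.7, 124.4, 70.5]
tool_rot: [[0.232, 0.973, 0.002], [0.973, -0.232, 0.0], [0.001, 0.002, -1.0]]
contact_force: [-0.3, -0.9, -0.1]
finger_gap: 19.5
```

```bash
python3 - <<'E'
from h import *
P=state(); w=vision.camera("wrist"); 
cv2.imwrite("pics/w21.png",w["img"][:,:,::-1])
E
```

```text
t 37.17 p [652.7 124.4  70.5] a 76.59 tilt 0.11 F [-0.3 -0.9 -0.1] gap 19.5 q [  0.  40. -22.  93.  19.  50. -43.]
```

View pics/w21.png

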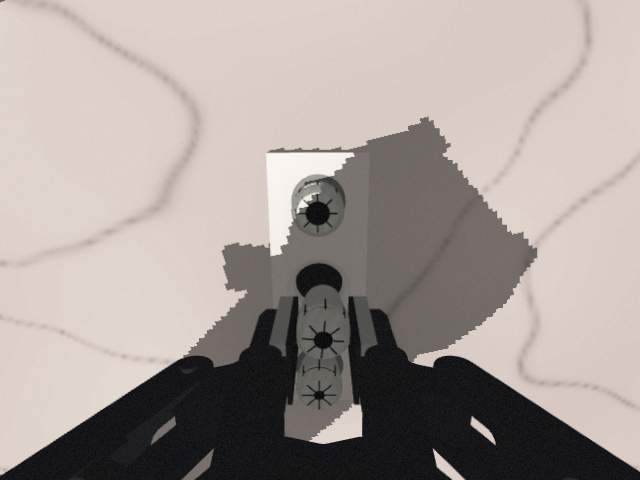

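```bash
python3 - <<'E'
from h import *
P=state(); w=vision.camera("wrist"); 
a=at(w,318,213,37.5,P);b=at(w,319.5,395,37.5,P); print(a-b,np.linalg.norm(a-b)); delta(*P,(a+b)/2); print(at(w,323,340,9.3,(np.zeros(3),np.eye(3))))
E
```

```text
t 37.23 p [652.6 124.4  70.5] a 76.59 tilt 0.11 F [ 0.2  0.1 -0.4] gap 19.5 q [  0.  40. -22.  93.  19.  50. -43.]
[19.13396442 82.07753754  0.        ] 84.27829354242766
tool shift cm [-0.14 -0.16  3.3 ]
[-0.6389858   0.11441109  9.3       ]
```

Emit:
play_rows --commands '[-0.08, -0.17, 0.3, 0, 0, 0, 12, 0, 0, 0.8, 0, 0, 0, 12, 0, 0, 0.7, 0, 0, 0, 12, 0, 0, 0.4, 0, 0, 0, 12, 0, 0, 0.15, 0, 0, 0, 12, 0, 0, 0, 0, 0, 0, 12, 0, 0, 0, 0, 0, 0, 12]'

```text
time: 38.15
tool_pos: [649.8, 124.0, 46.9]
tool_rot: [[0.232, 0.973, -0.0], [0.973, -0.232, -0.0], [-0.0, -0.0, -1.0]]
contact_force: [-6.0, -1.1, 10.7]
finger_gap: 19.1
```

Contact at the expected floor height. Release and rise.

Emit:
play_rows --commands '[0, 0, 0, 0, 0, 0, 20, 0, 0, 0, 0, 0, 0, 30, 0, 0, 0, 0, 0, 0, 40, 0, 0, 0, 0, 0, 0, 50, 0, 0, 0, 0, 0, 0, 50, 0, 0, -1, 0, 0, 0, 50, 0, 0, -3, 0, 0, 0, 50, 0, 0, -4, 0, 0, 0, 80, 0, 0, -4, 0, 0, 0, 100, 0, 0, -3, 0, 0, 0, 100, 0, 0, 0, 0, 0, 0, 100]'

```text
time: 39.52
tool_pos: [651.5, 124.5, 199.7]
tool_rot: [[0.232, 0.973, 0.006], [0.973, -0.232, 0.001], [0.003, 0.005, -1.0]]
contact_force: [0.9, -0.2, 0.1]
finger_gap: 85.4
```

```bash
python3 - <<'E'
from h import *
P=state(); w=vision.camera("wrist")
crop(w["img"],220,90,200,200,3,"pics/w22.png")
s=vision.camera("scene")["img"]; cv2.imwrite("pics/s9.png",s[:,:,::-1])
t=vision.camera("top")["img"]; cv2.imwrite("pics/t9.png",t[:,:,::-1])
E
```

```text
t 39.52 p [651.5 124.5 199.7] a 76.59 tilt 0.34 F [ 0.9 -0.2  0.1] gap 85.4 q [  2.  32. -25.  88.  15.  63. -40.]
```

View pics/w22.png

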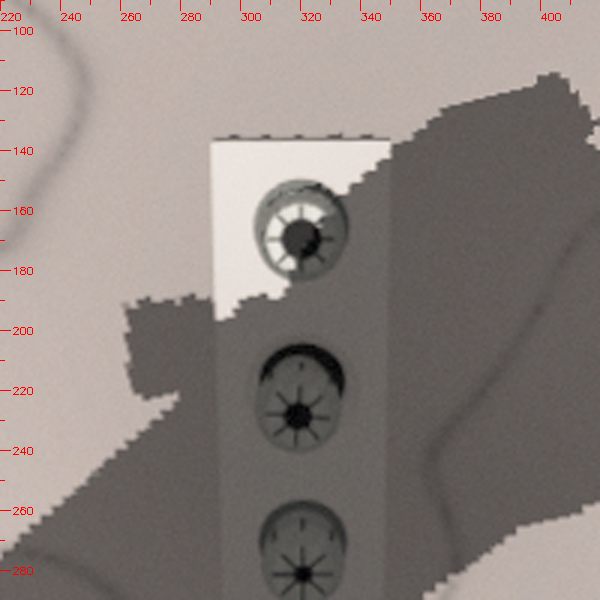

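View pics/s9.png

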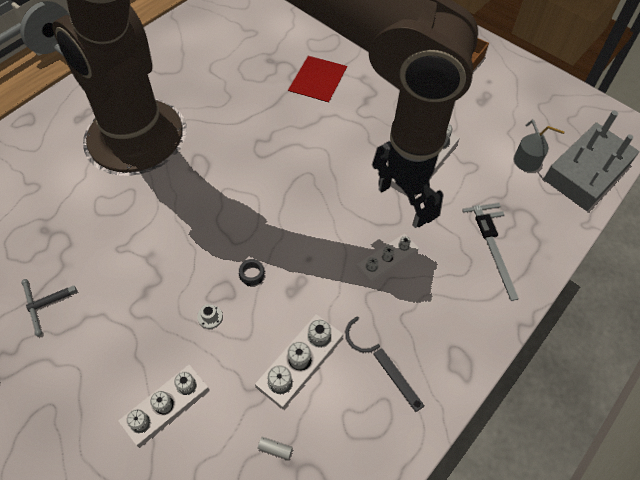

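View pics/t9.png

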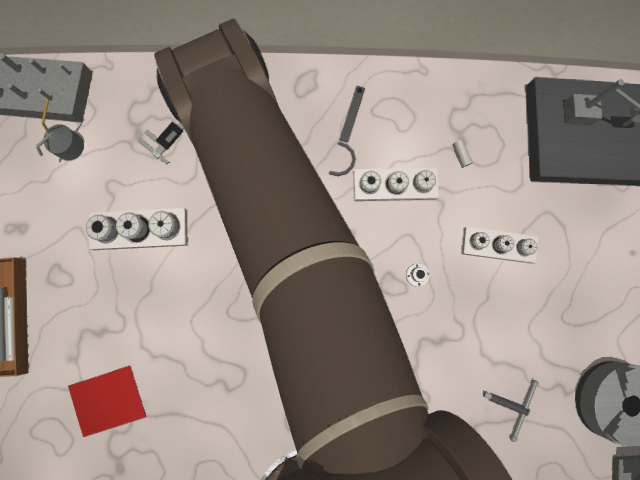

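```bash
python3 - <<'E'
from h import *
c=vision.camera("top")["img"]; crop(c,80,200,130,60,6,"pics/t10.png");crop(c,350,160,200,100,4,"pics/t11.png")
E
```

```text
(no output)
```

View pics/t10.png

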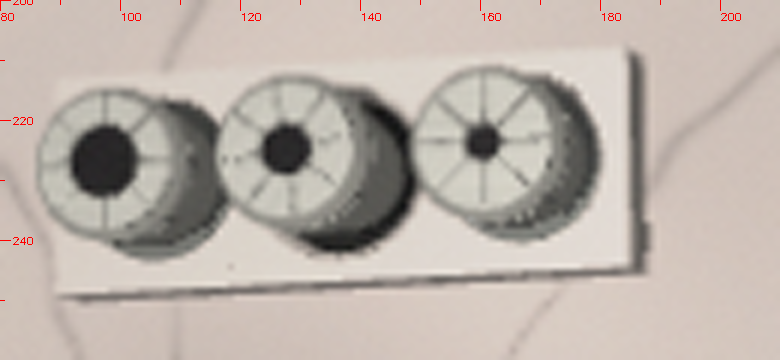

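View pics/t11.png

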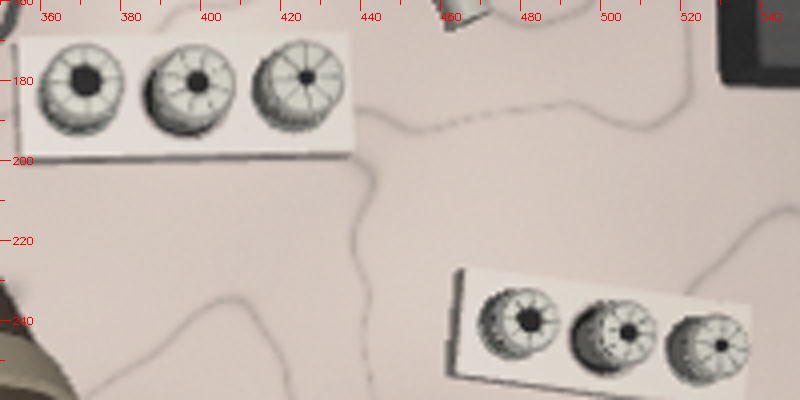

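```bash
python3 -c "
from workcell import manip
print(manip.sign_off())"
```

```text
the job is handed in; nothing more can be done
None
```

I put all four loose collets into the empty middle wells of their own racks and handed the job in at about 40 s. I picked each one with the fingertips, lowered it until it touched the well floor at the expected height, then released it.

- **Seating:** in the final pictures each collet stands upright and level with its fixed neighbours. From the neighbours' bores, the 52, 41 and 33 mm collets sit about 2.3, 1.8 and 1.2 mm off centre. The 21 mm collet is in line to within a pixel or two. The limit is 8 mm.
- **Nut and bush:** the arm never went near either. Both look unmoved in the last scene picture, though I did not measure them again. The arm hides the nut in the last top picture.
- **Contact forces:** the highest reading I saw was about 11 N, while setting collets on the well floors.
- **At the end:** the gripper was open and well clear of everything.
- **Disagreement:** the top and wrist cameras differed by about 2–3 mm on some positions, so I relied on the wrist camera for the final alignment.

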